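Set out the dye jars, pale to dark

TASK

Set out the four dye jars for weighing: stand each one upright in the saucer of the same colour as its cap, one after another from pale to dark - cream first, then yellow, then blue, black last. Keep the jars upright and set them down without dropping them, each resting flat on the saucer's floor inside the rim. Leave the flask and the beaker standing where they are.

Things in the scene. Friction and masses are not known exactly. Their poses are not given: they have to be found in the camera images.
- jar_cream_centre (a point): Upright closed round dye jar, white body 50 mm in diameter, 95 mm tall with its cream screw cap (45 mm wide, the top 12 to 20 mm); about 0.13 kg. The point is on the jar's axis half-way up, 47.5 mm above its underside; z runs up the axis. Loose; grip round the white body.
- jar_yellow_centre (a point): Upright closed round dye jar, white body 50 mm in diameter, 66 mm tall with its yellow screw cap (45 mm wide, the top 12 to 20 mm); about 0.13 kg. The point is on the jar's axis half-way up, 33 mm above its underside; z runs up the axis. Loose; grip round the white body.
- jar_blue_centre (a point): Upright closed round dye jar, white body 48 mm in diameter, 80 mm tall with its blue screw cap (43 mm wide, the top 12 to 20 mm); about 0.13 kg. The point is on the jar's axis half-way up, 40 mm above its underside; z runs up the axis. Loose; grip round the white body.
- jar_black_centre (a point): Upright closed round dye jar, white body 46 mm in diameter, 70 mm tall with its black screw cap (40 mm wide, the top 12 to 20 mm); about 0.13 kg. The point is on the jar's axis half-way up, 35 mm above its underside; z runs up the axis. Loose; grip round the white body.
- saucer_cream_floor (a point): Cream round plastic saucer with a small grey disc in the middle of its floor, fixed to the worktop: 82 mm across, rim 10 mm above the worktop, flat floor 70 mm across. The point is the middle of the floor's upper face, 4 mm above the worktop; z is up.
- saucer_yellow_floor (a point): Yellow round plastic saucer with a small grey disc in the middle of its floor, fixed to the worktop: 82 mm across, rim 10 mm above the worktop, flat floor 70 mm across. The point is the middle of the floor's upper face, 4 mm above the worktop; z is up.
- saucer_blue_floor (a point): Blue round plastic saucer with a small grey disc in the middle of its floor, fixed to the worktop: 82 mm across, rim 10 mm above the worktop, flat floor 70 mm across. The point is the middle of the floor's upper face, 4 mm above the worktop; z is up.
- saucer_black_floor (a point): Black round plastic saucer with a small grey disc in the middle of its floor, fixed to the worktop: 82 mm across, rim 10 mm above the worktop, flat floor 70 mm across. The point is the middle of the floor's upper face, 4 mm above the worktop; z is up.
- flask_centre (a point): Glass conical flask with pale brown contents, 65 mm across the foot, 105 mm tall; the point is on its axis half-way up (52.5 mm). Loose, to be left standing where it is.
- beaker_centre (a point): Glass beaker with pale blue-green contents, 62 x 68 mm across, 80 mm tall; the point is on its axis half-way up (40 mm). Loose, to be left standing where it is.
Things that resemble listed ones, but are neither listed nor needed, are in the scene too. What is meant by the part that bears jar_blue_centre is not pink, and is the larger of those in its own colour.

How it is judged:
By the outcome, as a careful person would: the job done as asked, in the order asked, and still so for the second after the job is handed in, with the robot touching nothing.
It also fails if it takes over 109 s, if anything falls off the work surface, if the arm or the gripper's body presses on something with over 40 N, if the wrist force passes 120 N, or if a joint passes its speed limit or range.

ROBOT

A 6-joint arm with a two-finger parallel gripper is mounted at the origin on a cart in front of the work surface, level with it; the furniture and walls round the work are solid. World frame = base frame: x ahead of the robot, y to its left, z up, the work surface at z = 0. Lengths are in m, angles in rad, forces in N, time in s.
With the tool pointing down it reaches from about 0.3 to 0.95 m from the base axis. Payload 3.1 kg.
Tool frame: the origin (TCP) lies between the finger pads; the fingertips stand 22 mm ahead of it and the grasp point (between the pads) lies 3 mm ahead of it; z points along the fingers, y is the direction in which the jaws open and shut (so a half turn about z gives the same grasp; the last joint's range is limited). The gripper opens to 85 mm and grips with 20 to 120 N. Pads are 22 mm wide; open, the fingers measure 114 mm over their backs; the gripper's body (76 mm by 85 mm) begins 54 mm behind the grasp point. The pads swing forward as they close: fully open they stand 13 mm farther back than shut.
Start: joints at [1.243, 0.308, 1.634, -0, 1.2, -0.07], TCP at [0.159, 0.604, 0.218] pointing down, gripper open.
Joint ranges: [-3.06, 3.06], [-0.79, 1.96], [0.05, 2.63], [-1.19, 4.34], [0.05, 2.64], [-2.94, 2.94]. Speed limits (rad/s): [2.79, 2.79, 3.14, 3.14, 3.14, 3.14].

INTERFACE

Orientations are given as a 3x3 rotation matrix whose columns are the frame's x, y, z axes.
In Python, from station import env, grab_frame gives the robot as it stands. The module is installed in compiled form; this text tells all that it offers.
- The arm moves only by the tool servo_tool, never from a script. Its argument "deltas" is a list of rows, each a list of 7 numbers: the shift along the tool's x, y, z in cm, then the turn, a rotation vector about the tool's x, y, z in degrees, then the closure in counts, from 0 (fully open) to 255 (shut). In form: [[dx, dy, dz, wx, wy, wz, claw], ...]. A call has 1 to 20 rows; each row shifts and turns the commanded pose from where the row before left it, along the tool's axes as they then stand; what a row does not reach is not made up. A row lasts 1/10 s, in which the tool goes at most 50 mm and 8.59 degrees, less where a joint would pass 70% of its speed; a pose out of reach is approached as far as the arm can. A call is refused whole if a number of a shift passes 5 or a number of a turn 8.59, either way. A call with a gripper value outside its range is refused whole. The fingers move at their own pace and stop on an object; the grip force is fixed at half the most. Time passes only in rows, so rows that do not move let the fingers close. It gives the time, the measured TCP pose, the force and the opening at its end, in the units of the state.
- env.observe(): the state, without advancing time (a new reading comes with each control period).
- grab_frame(name): name is "scene" or "top" or "wrist"; returns a dict with "frame" (420x560x3 uint8, red, green, blue), "camera_matrix" (3x3 intrinsics, pixels), "dist_coeffs" ([k1, k2, p1, p2, k3] as OpenCV has them; the pictures are not rectified), "R" (3x3) and "t" (3): a world point X has camera coordinates R X + t. Camera axes: x right, y down, z forward; pixel columns grow to the right and rows downward; lengths in m; the calibration is good to about 2 mm. A picture is of the moment at which its call begins. There is no depth.
- env.job_done(): hands the job in, once; it reports no verdict.
The state is a dict: "clock": time; "q": joint angles; "dq": joint speeds; "joint_torque": joint torques, N m; "ee_pos": TCP position; "orientation": TCP orientation; "contact_force": force on the tool from outside, world axes, zero at the start; "torque": the same for the moment, N m; "gripper_width": opening from 0.0 (shut) to 1.0 (fully open).
Only numpy, scipy, OpenCV 4.12 (cv2) and the standard library are available. Lean on these libraries where they do the work, as an engineer would, in place of code of your own. Each camera call takes 0.05 s, during which the arm holds its last target.

## Working session

There is one attempt and no reset: what is moved stays moved. The work goes in short steps, Python scripts to look and compute and a tool call to move; the robot and the scene stay as the last step left them, time stands still between calls to the robot, and variables do not carry over. Pictures are saved under pics/ and viewed, and the job is handed in when it is done.

Besides the shell and the picture viewer there is one more tool, called as name(argument=value, ...), one argument or row to a line, values as JSON. servo_tool: Moves the arm, as the interface text tells. Its arguments: {"type":"object","properties":{"deltas":{"type":"array"}},"required":["deltas"]}

```bash
mkdir -p pics
cat > h.py <<'E'
import numpy as np, cv2
from station import env, grab_frame
def snap(n,tag):
    f=grab_frame(n); cv2.imwrite(f'pics/{tag}.png',f['frame'][:,:,::-1]); np.savez(f'pics/{tag}.npz',**f); return f
def ld(tag): return dict(np.load(f'pics/{tag}.npz'))
def ray(f,u,v):
    p=cv2.undistortPoints(np.array([[[u,v]]],float),f['camera_matrix'],f['dist_coeffs'])[0,0]
    R=f['R'];return -R.T@f['t'], R.T@np.array([p[0],p[1],1])
def onz(f,u,v,z):
    o,d=ray(f,u,v); return o+d*(z-o[2])/d[2]
def proj(f,X):
    return cv2.projectPoints(np.array([X],float),cv2.Rodrigues(f['R'])[0],f['t'],f['camera_matrix'],f['dist_coeffs'])[0].ravel()
E
python3 - <<'E'
from h import *
for n in ['scene','top','wrist']:
    f=snap(n,n+'0'); print(n,-f['R'].T@f['t'])
s=env.observe();print(s['clock'],s['ee_pos'],s['orientation'],s['gripper_width'],s['contact_force'])
E
```

```text
scene [-0.02665391 -0.43963054  0.79499497]
top [ 0.37691827 -0.15702557  1.13200116]
wrist [0.08248064 0.62441581 0.372019  ]
0.15 [0.15914117 0.60369331 0.21728481] [[-9.66957177e-01  2.54938097e-01 -6.19335418e-04]
 [ 2.54938808e-01  9.66955547e-01 -1.78160526e-03]
 [ 1.44670764e-04 -1.88062863e-03 -9.99998221e-01]] 0.9964273726599316 [-0.08668304 -0.67584307 -0.29394837]
```

View pics/scene0.png

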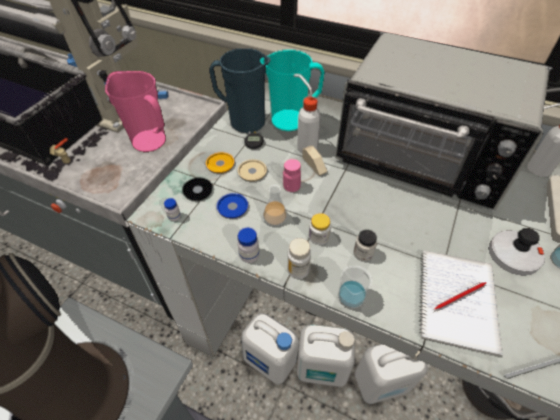

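View pics/top0.png

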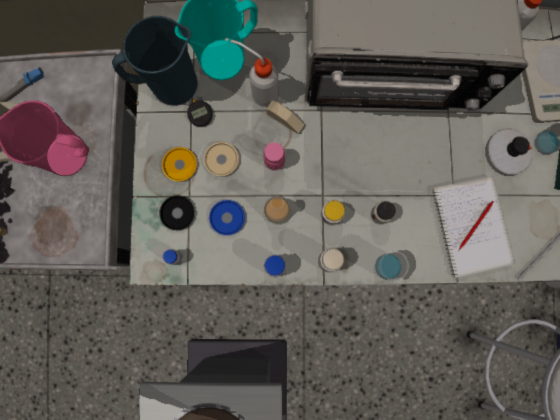

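View pics/wrist0.png

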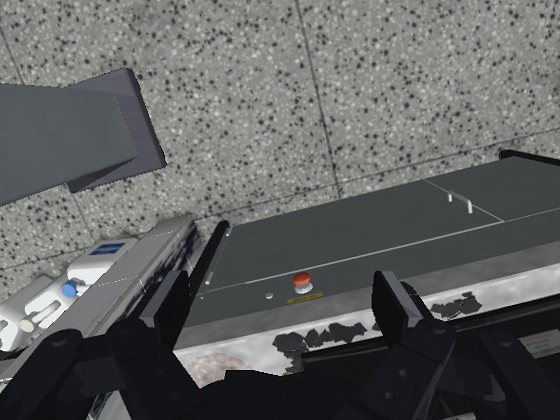

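The scene and top views show these items (top-view pixels):
- **Blue caps:** large jar at (275,265), small decoy at (170,257). The pink jar at (274,155) is also a decoy.
- **Other jars:** cream (332,259), yellow (334,211), black (384,212). The black timer at (200,112) could be taken for the black jar.
- **Saucers:** yellow (180,164), cream (221,159), black (177,212), blue (227,217).
- **To leave standing:** flask (277,209), beaker (389,265).

For blue I choose (275,265), the larger one. I'll check that in a close crop and measure.

Run:
```python
from h import *
f=ld('top0'); g=ld('scene0')
a=cv2.resize(f['frame'][140:290,140:420][:,:,::-1],None,fx=2.8,fy=2.8,interpolation=cv2.INTER_CUBIC)
cv2.imwrite('pics/c1.png',a[:,:800])
b=cv2.resize(g['frame'][130:310,140:400][:,:,::-1],None,fx=3,fy=3,interpolation=cv2.INTER_CUBIC)
cv2.imwrite('pics/c2.png',b)
```

```text
(no output)
```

View pics/c1.png

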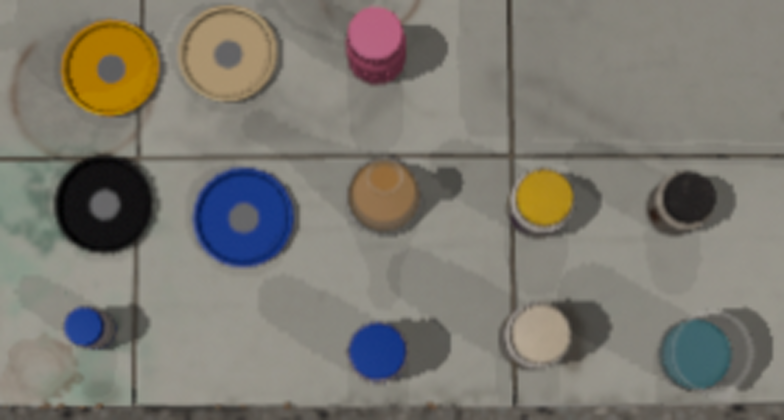

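View pics/c2.png

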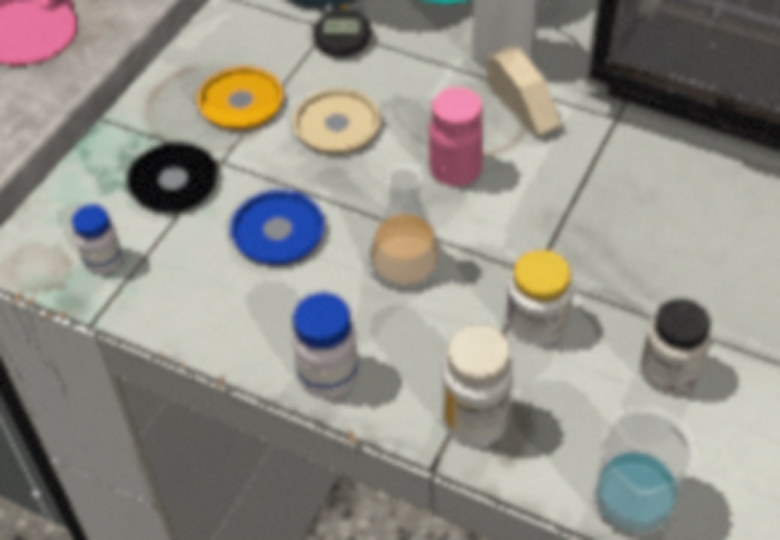

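Run:
```python
from h import *
f=ld('top0'); g=ld('scene0')
def comp(fr,c,r,lo,hi):
    h=cv2.cvtColor(fr,cv2.COLOR_RGB2HSV); m=cv2.inRange(h,np.array(lo),np.array(hi))
    k=np.zeros_like(m); cv2.circle(k,c,r,255,-1); m&=k
    cs,_=cv2.findContours(m,cv2.RETR_EXTERNAL,cv2.CHAIN_APPROX_NONE)
    cn=max(cs,key=cv2.contourArea); return cn
rng={'blue':((105,150,60),(125,255,255)),'yellow':((15,150,100),(30,255,255)),'black':((0,0,0),(180,255,60)),'cream':((8,40,130),(28,140,255)),'grey':((0,0,80),(180,60,160))}
J={'cream':((332,259),.095,(299,253)),'yellow':((334,211),.066,(320,222)),'blue':((275,265),.080,(248,237)),'black':((384,211),.07,(367,238))}
S={'cream':((221,159),(252,171)),'yellow':((180,164),(220,163)),'black':((177,212),(198,189)),'blue':((227,217),(232,206))}
for n in S:
  for fr,c,nm in((f,S[n][0],'top'),(g,S[n][1],'scene')):
    cn=comp(fr['frame'],c,24,*rng[n]);e=cv2.fitEllipse(cv2.convexHull(cn)); 
    cg=comp(fr['frame'],c,8,*rng['grey']) ; eg=cv2.fitEllipse(cn) if len(cg)<5 else cv2.fitEllipse(cg)
    print('saucer',n,nm,np.round(onz(fr,*e[0],.010),4),np.round(onz(fr,*eg[0],.004),4),np.round(e[1],1))
for n in J:
  c,h,c2=J[n]
  for fr,cc,nm in((f,c,'top'),(g,c2,'scene')):
    try:
      cn=comp(fr['frame'],cc,16,*rng[n]);e=cv2.fitEllipse(cv2.convexHull(cn));print('jar',n,nm,np.round(e[0],1),np.round(e[1],1),np.round(onz(fr,*e[0],h),4))
    except Exception as x: print(n,nm,x)
for n,c in (('flask',(277,209)),('beaker',(389,265)),('pink',(276,151)),('sb',(169,257))): print(n,np.round(onz(f,*c,.05),3))
print('edge',onz(f,240,284,0),onz(f,132,240,0))
```

```text
saucer cream top [ 0.6593 -0.0212  0.01  ] [ 0.6594 -0.022   0.004 ] [34.2 35.9]
saucer cream scene [ 0.6553 -0.0219  0.01  ] [ 0.6583 -0.02    0.004 ] [21.5 29.7]
saucer yellow top [0.6475 0.0742 0.01  ] [0.6484 0.0753 0.004 ] [33.9 35.1]
saucer yellow scene [0.6425 0.0739 0.01  ] [0.6471 0.0774 0.004 ] [20.  27.7]
saucer black top [0.535  0.0759 0.01  ] [0.5354 0.0771 0.004 ] [35.1 35.3]
saucer black scene [0.5296 0.0753 0.01  ] [0.5333 0.0795 0.004 ] [22.1 29.1]
saucer blue top [ 0.5238 -0.0371  0.01  ] [ 0.524  -0.0362  0.004 ] [34.1 34.7]
saucer blue scene [ 0.5191 -0.0383  0.01  ] [ 0.523  -0.0353  0.004 ] [23.4 29.6]
jar cream top [332.8 259.1] [20.  20.5] [ 0.4249 -0.265   0.095 ]
jar cream scene [302.7 251.4] [ 7.  12.6] [ 0.4139 -0.2769  0.095 ]
jar yellow top [334.2 210.2] [19.3 19.8] [ 0.5304 -0.2726  0.066 ]
jar yellow scene [320.3 221.3] [15.3 17.5] [ 0.5251 -0.2737  0.066 ]
jar blue top [274.5 265. ] [19.1 19.3] [ 0.4138 -0.1452  0.08  ]
jar blue scene [247.  236.5] [17. 18.] [ 0.4068 -0.1476  0.08  ]
jar black top [385.9 210.3] [17.3 18.6] [ 0.5292 -0.3834  0.07  ]
jar black scene [366.7 238.3] [13.8 15.9] [ 0.5216 -0.3842  0.07  ]
flask [ 0.536 -0.151  0.05 ]
beaker [ 0.413 -0.391  0.05 ]
pink [ 0.665 -0.149  0.05 ]
sb [0.432 0.083 0.05 ]
edge [ 0.37453919 -0.06713517  0.        ] [0.47323672 0.18117767 0.        ]
```

servo_tool(
  deltas=[
    [0, 0, 0, 0, 0, -7.4, 0],
    [0, 0, 0, 0, 0, -7.4, 0],
    [0, 0, 0, 0, 0, 0, 0],
  ],
)

```text
clock: 0.45
ee_pos: [0.1593, 0.604, 0.2178]
orientation: [[-1.0, -0.0, -0.0], [-0.0, 1.0, -0.001], [0.0, -0.001, -1.0]]
contact_force: [-0.0, -0.4, 0.2]
gripper_width: 1.002
```

servo_tool(
  deltas=[
    [-2.9, -3.5, 0, 0, 0, 0, 0],
    [-2.9, -3.5, 0, 0, 0, 0, 0],
    [-2.9, -3.5, 0, 0, 0, 0, 0],
    [-2.9, -3.5, 0, 0, 0, 0, 0],
    [-2.9, -3.5, 0, 0, 0, 0, 0],
    [-2.9, -3.5, 0, 0, 0, 0, 0],
    [-2.9, -3.5, 0, 0, 0, 0, 0],
    [-2.9, -3.5, 0, 0, 0, 0, 0],
    [-2.9, -3.5, 0, 0, 0, 0, 0],
    [-2.9, -3.5, 0, 0, 0, 0, 0],
    [0, -4, 0, 0, 0, 0, 0],
    [0, -4, 0, 0, 0, 0, 0],
    [0, -4, 0, 0, 0, 0, 0],
    [0, -4, 0, 0, 0, 0, 0],
    [0, -4, 0, 0, 0, 0, 0],
    [0, -4, 0, 0, 0, 0, 0],
    [0, -4, 0, 0, 0, 0, 0],
    [0, -4, 0, 0, 0, 0, 0],
    [0, -4, 0, 0, 0, 0, 0],
    [0, 0, 0, 0, 0, 0, 0],
  ],
)

```text
clock: 2.45
ee_pos: [0.4498, -0.1097, 0.2186]
orientation: [[-1.0, 0.008, 0.001], [0.008, 1.0, -0.002], [-0.001, -0.002, -1.0]]
contact_force: [-0.8, 0.9, -0.0]
gripper_width: 1.001
```

servo_tool(
  deltas=[
    [0.5, -3.1, 0, 0, 0, 0, 0],
    [0.5, -3.1, 0, 0, 0, 0, 0],
    [0.5, -3.1, 0, 0, 0, 0, 0],
    [0.5, -3.1, 0, 0, 0, 0, 0],
    [0.5, -3.1, 0, 0, 0, 0, 0],
    [0, 0, 0, 0, 0, 0, 0],
    [0, 0, 0, 0, 0, 0, 0],
  ],
)

```text
clock: 3.15
ee_pos: [0.4247, -0.26, 0.218]
orientation: [[-1.0, 0.002, -0.0], [0.002, 1.0, 0.001], [0.0, 0.001, -1.0]]
contact_force: [0.2, 0.0, 0.5]
gripper_width: 1.0
```

Run:
```python
from h import *
f=snap('wrist','w1'); s=env.observe(); print(s['ee_pos'],s['q'])
for n,X in dict(cream=(.425,-.265,.095),yellow=(.5304,-.2726,.066),blue=(.4138,-.1452,.08),black=(.5292,-.3834,.07)).items(): print(n,proj(f,X))
```

```text
[ 0.42473169 -0.25942116  0.21793434] [-6.36373102e-01  6.20067447e-02  1.92671949e+00  8.92014030e-04
  1.15414715e+00 -2.20681969e+00]
cream [274.89643669 199.02054917]
yellow [269.15767379 284.12195478]
blue [401.58100996 183.0925577 ]
black [167.64605996 284.83650175]
```

View pics/w1.png

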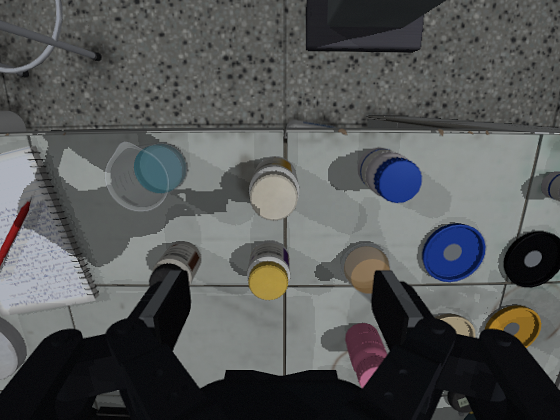

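The wrist view shows the cream cap at about (274,193), yellow (268,281), blue (398,180). I'll refine the jar positions from it.

Run:
```python
from h import *
f=ld('w1')
fr=f['frame'];h=cv2.cvtColor(fr,cv2.COLOR_RGB2HSV)
for n,lo,hi,c,H,r in (('cream',(8,25,150),(28,140,255),(274,195),.095,.0225),('yellow',(18,150,100),(30,255,255),(268,281),.066,.0225),('blue',(105,150,60),(125,255,255),(398,180),.08,.0215)):
    m=cv2.inRange(h,np.array(lo),np.array(hi));k=np.zeros_like(m);cv2.circle(k,c,34,255,-1)
    cs=cv2.findContours(m&k,cv2.RETR_EXTERNAL,cv2.CHAIN_APPROX_NONE)[0];cn=max(cs,key=cv2.contourArea)
    x,y,w,hh=cv2.boundingRect(cn);print(n,x,y,w,hh)
    # bottom image edge is top-disc rim nearest; use lower half of contour: circle fit
    p=cn[:,0,:].astype(float);p=p[p[:,1]>y+hh*.5]
    q=np.array([onz(f,*a,H)[:2] for a in p]);A=np.c_[2*q,np.ones(len(q))];s=np.linalg.lstsq(A,(q**2).sum(1),rcond=None)[0]
    print(s[:2],'r',np.sqrt(s[2]+s[0]**2+s[1]**2))
a=cv2.resize(fr[130:310,220:450][:,:,::-1],None,fx=3.3,fy=3.3,interpolation=cv2.INTER_CUBIC);cv2.imwrite('pics/w1c.png',a)
```

```text
cream 252 178 27 40
[ 0.43010253 -0.27604249] r 0.00801703325649383
yellow 249 265 39 34
[ 0.52764136 -0.27380529] r 0.020916335237036485
blue 377 158 44 45
[ 0.41188596 -0.14753703] r 0.020303796942935763
```

View pics/w1c.png

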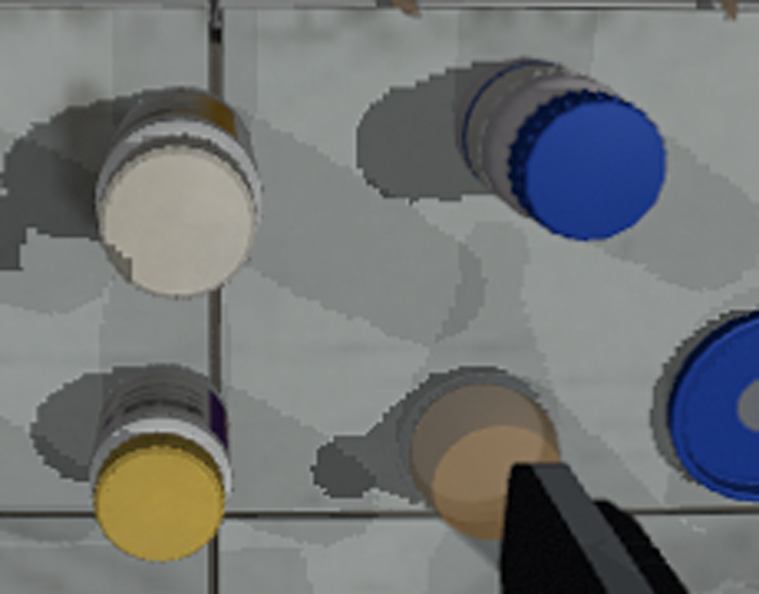

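The crop puts the cream cap-top centre at pixel (274,197), within about 2 px of my prediction. That confirms the jar at (0.424,-0.265). Descending.

servo_tool(
  deltas=[
    [0, -0.5, 2.5, 0, 0, 0, 0],
    [0, 0, 2.5, 0, 0, 0, 0],
    [0, 0, 2.5, 0, 0, 0, 0],
    [0, 0, 2.5, 0, 0, 0, 0],
    [0, 0, 2.5, 0, 0, 0, 0],
    [0, 0, 2, 0, 0, 0, 0],
    [0, 0, 1.8, 0, 0, 0, 0],
    [0, 0, 0, 0, 0, 0, 0],
    [0, 0, 0, 0, 0, 0, 0],
  ],
)

```text
clock: 4.1
ee_pos: [0.425, -0.2643, 0.0553]
orientation: [[-1.0, -0.001, -0.001], [-0.001, 1.0, 0.001], [0.001, 0.001, -1.0]]
contact_force: [-0.8, 0.3, 0.2]
gripper_width: 0.997
```

servo_tool(
  deltas=[
    [0, 0, 0, 0, 0, 0, 255],
    [0, 0, 0, 0, 0, 0, 255],
    [0, 0, 0, 0, 0, 0, 255],
    [0, 0, 0, 0, 0, 0, 255],
    [0, 0, 0, 0, 0, 0, 255],
    [0, 0, 0, 0, 0, 0, 255],
    [0, 0, 0, 0, 0, 0, 255],
    [0, 0, 0, 0, 0, 0, 255],
  ],
)

```text
clock: 4.9
ee_pos: [0.426, -0.2664, 0.0569]
orientation: [[-1.0, -0.0, 0.002], [-0.0, 1.0, -0.001], [-0.002, -0.001, -1.0]]
contact_force: [-0.5, 1.1, 5.8]
gripper_width: 0.558
```

servo_tool(
  deltas=[
    [0, 0, -0.5, 0, 0, 0, 255],
    [0, 0, -1.5, 0, 0, 0, 255],
    [0, 0, -2, 0, 0, 0, 255],
    [0, 0, -2.5, 0, 0, 0, 255],
    [0, 0, -2.5, 0, 0, 0, 255],
    [0, 0, -2.5, 0, 0, 0, 255],
    [0, 0, -2, 0, 0, 0, 255],
    [0, 0, -1.5, 0, 0, 0, 255],
    [0, 0, 0, 0, 0, 0, 255],
  ],
)

```text
clock: 5.8
ee_pos: [0.4261, -0.2666, 0.2078]
orientation: [[-1.0, -0.0, 0.004], [-0.0, 1.0, -0.003], [-0.004, -0.003, -1.0]]
contact_force: [-0.0, 0.1, -1.9]
gripper_width: 0.558
```

Run:
```python
from h import *
f=snap('scene','s1');f=snap('wrist','w2');s=env.observe();print(s['ee_pos'],s['gripper_width'],s['contact_force'])
```

```text
[ 0.4244507  -0.26530303  0.20500737] 0.5615656761768631 [ 0.50021684  0.02655386 -2.27639731]
```

View pics/s1.png

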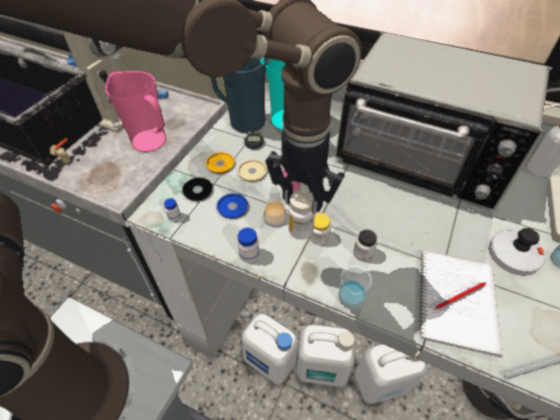

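View pics/w2.png

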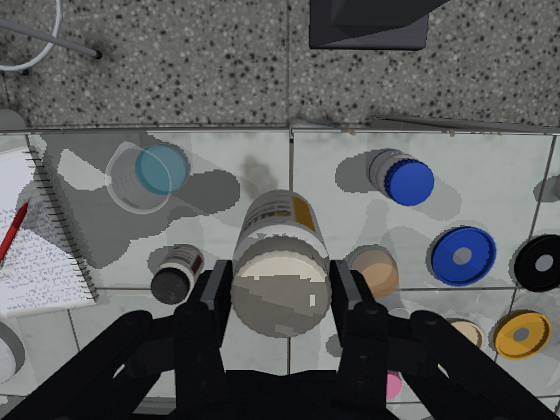

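servo_tool(
  deltas=[
    [-1.2, 1.2, 0, 0, 0, 0, 255],
    [-2.1, 2.2, 0, 0, 0, 0, 255],
    [-2.1, 2.2, 0, 0, 0, 0, 255],
    [-2.1, 2.2, 0, 0, 0, 0, 255],
    [-2.1, 2.2, 0, 0, 0, 0, 255],
    [-2.1, 2.2, 0, 0, 0, 0, 255],
    [-2.1, 2.2, 0, 0, 0, 0, 255],
    [-2.1, 2.2, 0, 0, 0, 0, 255],
    [-2.1, 2.2, 0, 0, 0, 0, 255],
    [-2.1, 2.2, 0, 0, 0, 0, 255],
    [-2.1, 2.2, 0, 0, 0, 0, 255],
    [-1.2, 1.2, 0, 0, 0, 0, 255],
    [0, 0, 0, 0, 0, 0, 255],
    [0, 0, 0, 0, 0, 0, 255],
    [0, 0, 0, 0, 0, 0, 255],
  ],
)

```text
clock: 7.4
ee_pos: [0.6575, -0.0224, 0.2045]
orientation: [[-1.0, 0.0, -0.002], [0.0, 1.0, -0.0], [0.002, -0.0, -1.0]]
contact_force: [-0.5, -0.3, -1.4]
gripper_width: 0.557
```

Run:
```python
from h import *
f=snap('wrist','w3');s=env.observe();print(s['ee_pos'],s['gripper_width'],s['contact_force'],s['orientation'].round(3) if hasattr(s['orientation'],'round') else s['orientation'])
p=s['ee_pos'];print(proj(f,[p[0],p[1],p[2]+.038]),proj(f,[.6585,-.0212,.004]))
```

```text
[ 0.6576835  -0.02252888  0.20486042] 0.5602744541191063 [ 0.43686807  0.21969737 -1.33831977] [[-1.     0.001 -0.001]
 [ 0.001  1.    -0.   ]
 [ 0.001 -0.    -1.   ]]
[280.03306046 302.83746812] [281.7883914  181.10496221]
```

View pics/w3.png

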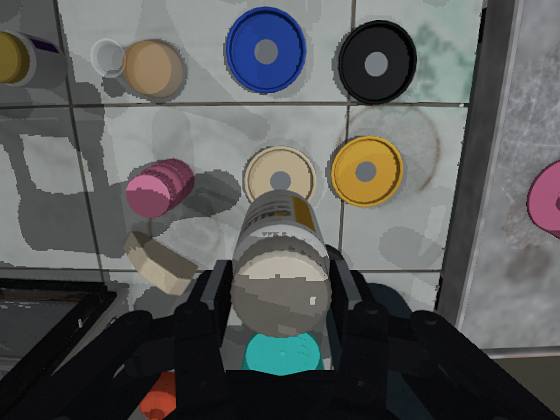

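The wrist view shows the jar upright, its cap at about (281,294), roughly 3 mm towards -x of the TCP. The cream saucer's disc is at (281,181), as predicted. I'll correct +3 mm in x and lower.

servo_tool(
  deltas=[
    [-0.3, 0.1, 1, 0, 0, 0, 255],
    [0, 0, 2, 0, 0, 0, 255],
    [0, 0, 2.5, 0, 0, 0, 255],
    [0, 0, 2.5, 0, 0, 0, 255],
    [0, 0, 2.5, 0, 0, 0, 255],
    [0, 0, 1.5, 0, 0, 0, 255],
    [0, 0, 1, 0, 0, 0, 255],
    [0, 0, 0.5, 0, 0, 0, 255],
    [0, 0, 0, 0, 0, 0, 255],
    [0, 0, 0, 0, 0, 0, 255],
    [0, 0, 0, 0, 0, 0, 255],
  ],
)

```text
clock: 8.55
ee_pos: [0.6629, -0.0205, 0.0717]
orientation: [[-1.0, -0.001, 0.003], [-0.001, 1.0, -0.0], [-0.003, -0.0, -1.0]]
contact_force: [0.1, -0.1, -1.2]
gripper_width: 0.558
```

servo_tool(
  deltas=[
    [0, 0, 0.3, 0, 0, 0, 255],
    [0, 0, 0.2, 0, 0, 0, 255],
    [0, 0, 0.1, 0, 0, 0, 255],
    [0, 0, 0.1, 0, 0, 0, 255],
    [0, 0, 0, 0, 0, 0, 255],
    [0, 0, 0, 0, 0, 0, 255],
  ],
)

```text
clock: 9.15
ee_pos: [0.6617, -0.0204, 0.0632]
orientation: [[-1.0, -0.001, -0.0], [-0.001, 1.0, -0.0], [0.0, -0.0, -1.0]]
contact_force: [0.2, -0.0, -1.0]
gripper_width: 0.558
```

servo_tool(
  deltas=[
    [0, 0, 0.1, 0, 0, 0, 255],
    [0, 0, 0.1, 0, 0, 0, 255],
    [0, 0, 0, 0, 0, 0, 255],
  ],
)

```text
clock: 9.45
ee_pos: [0.6616, -0.0204, 0.0611]
orientation: [[-1.0, -0.0, -0.0], [-0.0, 1.0, 0.0], [0.0, 0.0, -1.0]]
contact_force: [-0.8, 0.6, -0.3]
gripper_width: 0.553
```

servo_tool(
  deltas=[
    [0, 0, 0.1, 0, 0, 0, 255],
    [0, 0, 0, 0, 0, 0, 255],
  ],
)

```text
clock: 9.65
ee_pos: [0.6621, -0.0204, 0.0611]
orientation: [[-1.0, -0.0, 0.001], [-0.0, 1.0, -0.0], [-0.001, -0.0, -1.0]]
contact_force: [-0.6, -0.4, 3.4]
gripper_width: 0.562
```

servo_tool(
  deltas=[
    [0, 0, 0.1, 0, 0, 0, 255],
    [0, 0, 0, 0, 0, 0, 255],
  ],
)

```text
clock: 9.85
ee_pos: [0.6624, -0.0204, 0.0611]
orientation: [[-1.0, -0.001, 0.001], [-0.001, 1.0, -0.0], [-0.001, -0.0, -1.0]]
contact_force: [-2.8, 0.9, 7.3]
gripper_width: 0.555
```

It touched at z = 0.0611, as predicted. Releasing and rising.

servo_tool(
  deltas=[
    [0, 0, 0, 0, 0, 0, 150],
    [0, 0, 0, 0, 0, 0, 100],
    [0, 0, 0, 0, 0, 0, 50],
    [0, 0, 0, 0, 0, 0, 0],
    [0, 0, 0, 0, 0, 0, 0],
    [0, 0, 0, 0, 0, 0, 0],
    [0, 0, -1, 0, 0, 0, 0],
    [0, 0, -2, 0, 0, 0, 0],
    [0, 0, -3, 0, 0, 0, 0],
    [0, 0, -3, 0, 0, 0, 0],
    [0, 0, -3, 0, 0, 0, 0],
    [0, 0, -2, 0, 0, 0, 0],
    [0, 0, 0, 0, 0, 0, 0],
  ],
)

```text
clock: 11.15
ee_pos: [0.6649, -0.0207, 0.2048]
orientation: [[-1.0, -0.001, 0.009], [-0.001, 1.0, -0.001], [-0.009, -0.001, -1.0]]
contact_force: [0.2, -0.0, 0.3]
gripper_width: 1.001
```

Run:
```python
from h import *
f=snap('wrist','w4');s=env.observe();print(s['ee_pos'],s['gripper_width'],s['contact_force'])
print(proj(f,[.6585,-.0212,.099]),proj(f,[.6585,-.0212,.004]))
```

```text
[ 0.66327839 -0.02054108  0.20202653] 1.0025381396211763 [-1.24927927  0.61171679 -0.36400706]
[280.09038908 195.88913167] [280.35018523 172.71167171]
```

View pics/w4.png

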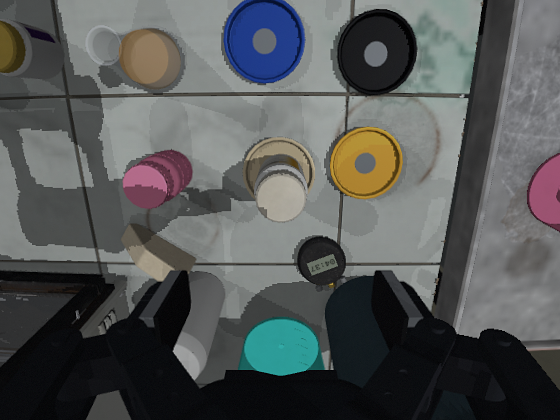

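The cream cap is at (281,197), against an ideal (280,196), so the jar is upright and centred in its saucer. Next is the yellow jar.

servo_tool(
  deltas=[
    [1.3, -2.5, 0, 0, 0, 0, 0],
    [1.3, -2.5, 0, 0, 0, 0, 0],
    [1.3, -2.5, 0, 0, 0, 0, 0],
    [1.3, -2.5, 0, 0, 0, 0, 0],
    [1.3, -2.5, 0, 0, 0, 0, 0],
    [1.4, -2.5, 0, 0, 0, 0, 0],
    [1.4, -2.5, 0, 0, 0, 0, 0],
    [1.4, -2.6, 0, 0, 0, 0, 0],
    [1.4, -2.6, 0, 0, 0, 0, 0],
    [1.4, -2.5, 0, 0, 0, 0, 0],
    [0, 0, 0, 0, 0, 0, 0],
    [0, 0, 0, 0, 0, 0, 0],
    [0, 0, 0, 0, 0, 0, 0],
  ],
)

```text
clock: 12.5
ee_pos: [0.5265, -0.2715, 0.1982]
orientation: [[-1.0, -0.001, -0.001], [-0.001, 1.0, 0.002], [0.001, 0.002, -1.0]]
contact_force: [0.4, -0.2, 0.1]
gripper_width: 1.0
```

Run:
```python
from h import *
f=snap('wrist','w5');s=env.observe();print(s['ee_pos'],s['gripper_width'],s['q'])
fr=f['frame'];h=cv2.cvtColor(fr,cv2.COLOR_RGB2HSV);c=proj(f,[.529,-.273,.066]);print(c)
m=cv2.inRange(h,np.array((18,150,100)),np.array((30,255,255)));k=np.zeros_like(m);cv2.circle(k,tuple(int(x) for x in c),40,255,-1)
cn=max(cv2.findContours(m&k,0,1)[0],key=cv2.contourArea);e=cv2.fitEllipse(cn);print(e,onz(f,*e[0],.066));print(proj(f,[.529,-.383,.07]))
```

```text
[ 0.52682231 -0.27133095  0.19844328] 0.9996482988771274 [-5.49310490e-01  2.66649952e-01  1.72935935e+00  4.63431023e-04
  1.14707333e+00 -2.12174654e+00]
[278.74154261 198.65202874]
((277.54150390625, 198.2738800048828), (43.39342498779297, 44.643028259277344), 96.45809173583984) [ 0.52863337 -0.27412189  0.066     ]
[160.46075455 199.83501416]
```

View pics/w5.png

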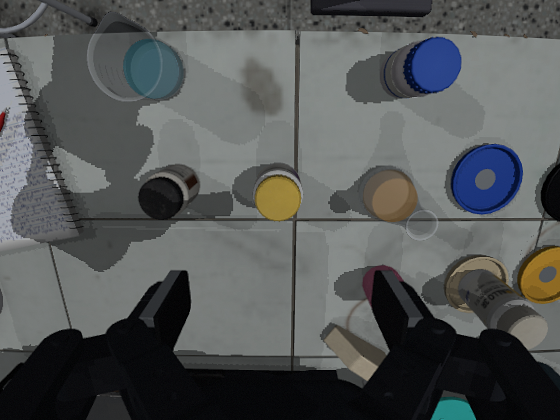

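The wrist view puts the yellow cap at (278,198), giving (0.529,-0.274). Black is at about (160,197), as predicted.

servo_tool(
  deltas=[
    [-0.2, -0.2, 2, 0, 0, 0, 0],
    [0, 0, 2.5, 0, 0, 0, 0],
    [0, 0, 2.5, 0, 0, 0, 0],
    [0, 0, 2.5, 0, 0, 0, 0],
    [0, 0, 2.5, 0, 0, 0, 0],
    [0, 0, 2, 0, 0, 0, 0],
    [0, 0, 1.5, 0, 0, 0, 0],
    [0, 0, 1, 0, 0, 0, 0],
    [0, 0, 0, 0, 0, 0, 0],
    [0, 0, 0, 0, 0, 0, 0],
  ],
)

```text
clock: 13.55
ee_pos: [0.5295, -0.2745, 0.0348]
orientation: [[-1.0, -0.001, 0.001], [-0.001, 1.0, -0.001], [-0.001, -0.001, -1.0]]
contact_force: [-0.0, 0.1, -0.2]
gripper_width: 1.0
```

servo_tool(
  deltas=[
    [0, 0, 0, 0, 0, 0, 255],
    [0, 0, 0, 0, 0, 0, 255],
    [0, 0, 0, 0, 0, 0, 255],
    [0, 0, 0, 0, 0, 0, 255],
    [0, 0, 0, 0, 0, 0, 255],
    [0, 0, 0, 0, 0, 0, 255],
    [0, 0, 0, 0, 0, 0, 255],
    [0, 0, 0, 0, 0, 0, 255],
  ],
)

```text
clock: 14.35
ee_pos: [0.5297, -0.2749, 0.0359]
orientation: [[-1.0, -0.0, 0.002], [-0.0, 1.0, -0.001], [-0.002, -0.001, -1.0]]
contact_force: [-0.8, 1.5, 6.3]
gripper_width: 0.553
```

servo_tool(
  deltas=[
    [0, 0, -0.5, 0, 0, 0, 255],
    [0, 0, -1.5, 0, 0, 0, 255],
    [0, 0, -2.5, 0, 0, 0, 255],
    [0, 0, -2.5, 0, 0, 0, 255],
    [0, 0, -2.5, 0, 0, 0, 255],
    [0, 0, -2.5, 0, 0, 0, 255],
    [0, 0, -2.5, 0, 0, 0, 255],
    [0, 0, -1.5, 0, 0, 0, 255],
    [0, 0, -1, 0, 0, 0, 255],
    [0, 0, 0, 0, 0, 0, 255],
  ],
)

```text
clock: 15.35
ee_pos: [0.5296, -0.2749, 0.2059]
orientation: [[-1.0, -0.0, 0.002], [-0.0, 1.0, -0.002], [-0.002, -0.002, -1.0]]
contact_force: [-0.0, 0.0, -1.6]
gripper_width: 0.55
```

servo_tool(
  deltas=[
    [-0.4, 1.0, 0, 0, 0, 0, 255],
    [-0.8, 2.2, 0, 0, 0, 0, 255],
    [-0.8, 2.4, 0, 0, 0, 0, 255],
    [-0.8, 2.4, 0, 0, 0, 0, 255],
    [-0.8, 2.4, 0, 0, 0, 0, 255],
    [-0.8, 2.4, 0, 0, 0, 0, 255],
    [-0.8, 2.4, 0, 0, 0, 0, 255],
    [-0.8, 2.4, 0, 0, 0, 0, 255],
    [-0.8, 2.4, 0, 0, 0, 0, 255],
    [-0.8, 2.4, 0, 0, 0, 0, 255],
    [-0.8, 2.4, 0, 0, 0, 0, 255],
    [-0.8, 2.4, 0, 0, 0, 0, 255],
    [-0.8, 2.4, 0, 0, 0, 0, 255],
    [-0.8, 2.4, 0, 0, 0, 0, 255],
    [-0.8, 2.2, 0, 0, 0, 0, 255],
    [-0.2, 0.8, 0, 0, 0, 0, 255],
    [0, 0, 0, 0, 0, 0, 255],
    [0, 0, 0, 0, 0, 0, 255],
    [0, 0, 0, 0, 0, 0, 255],
  ],
)

```text
clock: 17.25
ee_pos: [0.6461, 0.0745, 0.2038]
orientation: [[-1.0, 0.0, -0.001], [0.0, 1.0, -0.001], [0.001, -0.001, -1.0]]
contact_force: [0.1, 0.2, -1.7]
gripper_width: 0.555
```

Run:
```python
from h import *
f=snap('wrist','w6');s=env.observe();print(s['ee_pos'],s['gripper_width'],s['contact_force'])
p=s['ee_pos'];print(proj(f,[p[0],p[1],p[2]+.030]),proj(f,[.648,.0755,.004]))
fr=f['frame'];h=cv2.cvtColor(fr,cv2.COLOR_RGB2HSV)
m=cv2.inRange(h,np.array((18,100,60)),np.array((32,255,255)));m[:220]=0
cn=max(cv2.findContours(m,0,1)[0],key=cv2.contourArea);print(cv2.boundingRect(cn))
```

```text
[0.64626312 0.07444281 0.20407882] 0.5532787574511046 [-1.22554904  1.30515936 -1.23873101]
[280.19481414 292.56342111] [281.61854624 181.89871777]
(233, 238, 96, 92)
```

View pics/w6.png

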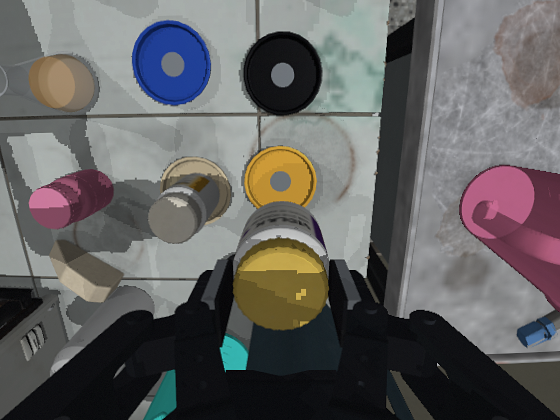

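The yellow jar is held upright, cap at (281,286), and the saucer disc is at (281,181). Applying the same small +x correction and lowering.

servo_tool(
  deltas=[
    [-0.4, 0.1, 1, 0, 0, 0, 255],
    [0, 0, 2, 0, 0, 0, 255],
    [0, 0, 2.5, 0, 0, 0, 255],
    [0, 0, 2.5, 0, 0, 0, 255],
    [0, 0, 2.5, 0, 0, 0, 255],
    [0, 0, 2, 0, 0, 0, 255],
    [0, 0, 1.5, 0, 0, 0, 255],
    [0, 0, 1, 0, 0, 0, 255],
    [0, 0, 0.5, 0, 0, 0, 255],
    [0, 0, 0, 0, 0, 0, 255],
    [0, 0, 0, 0, 0, 0, 255],
    [0, 0, 0, 0, 0, 0, 255],
  ],
)

```text
clock: 18.5
ee_pos: [0.6518, 0.0767, 0.0506]
orientation: [[-1.0, -0.001, 0.002], [-0.001, 1.0, 0.0], [-0.002, 0.0, -1.0]]
contact_force: [-0.0, -0.1, -2.5]
gripper_width: 0.552
```

servo_tool(
  deltas=[
    [0, 0, 0.3, 0, 0, 0, 255],
    [0, 0, 0.2, 0, 0, 0, 255],
    [0, 0, 0.2, 0, 0, 0, 255],
    [0, 0, 0.1, 0, 0, 0, 255],
    [0, 0, 0.1, 0, 0, 0, 255],
    [0, 0, 0, 0, 0, 0, 255],
    [0, 0, 0, 0, 0, 0, 255],
  ],
)

```text
clock: 19.2
ee_pos: [0.6507, 0.0766, 0.0402]
orientation: [[-1.0, -0.001, 0.0], [-0.001, 1.0, 0.0], [-0.0, 0.0, -1.0]]
contact_force: [0.9, 0.3, -1.5]
gripper_width: 0.548
```

servo_tool(
  deltas=[
    [0, 0, 0.1, 0, 0, 0, 255],
    [0, 0, 0.1, 0, 0, 0, 255],
    [0, 0, 0, 0, 0, 0, 255],
    [0, 0, 0, 0, 0, 0, 255],
  ],
)

```text
clock: 19.6
ee_pos: [0.6513, 0.0767, 0.04]
orientation: [[-1.0, -0.001, 0.001], [-0.001, 1.0, -0.0], [-0.001, -0.0, -1.0]]
contact_force: [-0.8, 0.8, 5.2]
gripper_width: 0.548
```

servo_tool(
  deltas=[
    [0, 0, 0, 0, 0, 0, 150],
    [0, 0, 0, 0, 0, 0, 100],
    [0, 0, 0, 0, 0, 0, 50],
    [0, 0, 0, 0, 0, 0, 20],
    [0, 0, 0, 0, 0, 0, 20],
    [0, 0, 0, 0, 0, 0, 20],
    [0, 0, -1, 0, 0, 0, 20],
    [0, 0, -2, 0, 0, 0, 20],
    [0, 0, -3, 0, 0, 0, 0],
    [0, 0, -3, 0, 0, 0, 0],
    [0, 0, -3, 0, 0, 0, 0],
    [0, 0, -3, 0, 0, 0, 0],
    [0, 0, -1.5, 0, 0, 0, 0],
    [0, 0, 0, 0, 0, 0, 0],
  ],
)

```text
clock: 21.0
ee_pos: [0.6529, 0.0767, 0.2071]
orientation: [[-1.0, -0.001, 0.007], [-0.001, 1.0, 0.0], [-0.007, 0.0, -1.0]]
contact_force: [-0.1, -0.5, 0.3]
gripper_width: 0.999
```

Run:
```python
from h import *
f=snap('wrist','w7');s=env.observe();print(s['ee_pos'],s['gripper_width'],s['contact_force'])
print(proj(f,[.648,.0755,.070]),proj(f,[.648,.0755,.004]),proj(f,[.6585,-.0212,.099]))
```

```text
[0.65133473 0.07665366 0.20454261] 1.0020165174977562 [-0.57255981  0.26333989 -0.38046533]
[279.26547446 188.57646884] [279.51426153 174.0083071 ] [168.21446027 208.69210102]
```

View pics/w7.png

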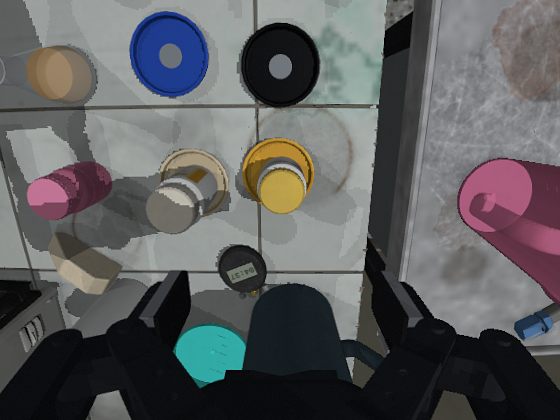

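The yellow cap is at (281,189), against an ideal (279,189). Next is the blue jar, the larger one at (0.413,-0.146).

servo_tool(
  deltas=[
    [2.2, -2.0, 0, 0, 0, 0, 0],
    [2.2, -2.0, 0, 0, 0, 0, 0],
    [2.2, -2.0, 0, 0, 0, 0, 0],
    [2.2, -2.0, 0, 0, 0, 0, 0],
    [2.2, -2.0, 0, 0, 0, 0, 0],
    [2.2, -2.0, 0, 0, 0, 0, 0],
    [2.2, -2.0, 0, 0, 0, 0, 0],
    [2.2, -2.0, 0, 0, 0, 0, 0],
    [2.2, -2.0, 0, 0, 0, 0, 0],
    [2.2, -2.0, 0, 0, 0, 0, 0],
    [1.8, -2.2, 0, 0, 0, 0, 0],
    [0, 0, 0, 0, 0, 0, 0],
    [0, 0, 0, 0, 0, 0, 0],
    [0, 0, 0, 0, 0, 0, 0],
  ],
)

```text
clock: 22.45
ee_pos: [0.4126, -0.1448, 0.2023]
orientation: [[-1.0, -0.001, -0.001], [-0.001, 1.0, 0.001], [0.001, 0.001, -1.0]]
contact_force: [-0.4, -1.0, 0.4]
gripper_width: 1.004
```

Run:
```python
from h import *
f=snap('wrist','w8');s=env.observe();print(s['ee_pos'],s['gripper_width'],s['q'])
fr=f['frame'];h=cv2.cvtColor(fr,cv2.COLOR_RGB2HSV);c=proj(f,[.413,-.146,.08]);print(c)
m=cv2.inRange(h,np.array((105,150,60)),np.array((125,255,255)));k=np.zeros_like(m);cv2.circle(k,tuple(int(x) for x in c),40,255,-1)
cn=max(cv2.findContours(m&k,0,1)[0],key=cv2.contourArea);e=cv2.fitEllipse(cn);print(e,onz(f,*e[0],.08))
```

```text
[ 0.41292473 -0.14479719  0.2026013 ] 0.9997871156391077 [-4.37133506e-01 -4.53104344e-02  2.06815694e+00  4.29074158e-04
  1.11998294e+00 -2.00939325e+00]
[279.15985699 199.35437868]
((279.1078796386719, 197.368896484375), (43.90179443359375, 44.981544494628906), 80.40293884277344) [ 0.41113704 -0.1460459   0.08      ]
```

View pics/w8.png

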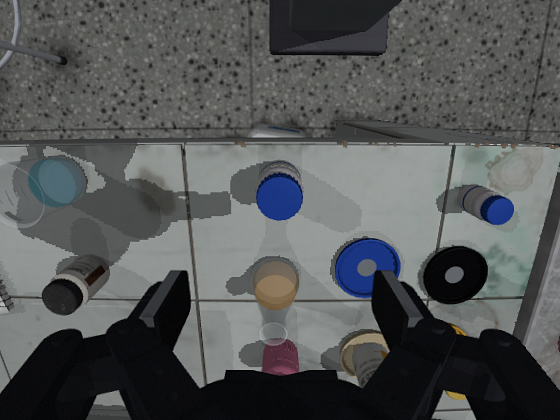

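Blue cap at (279,197), giving about (0.412,-0.146). The small blue decoy is at (497,210) and clear.

servo_tool(
  deltas=[
    [0, -0.1, 2, 0, 0, 0, 0],
    [0, 0, 2.5, 0, 0, 0, 0],
    [0, 0, 2.5, 0, 0, 0, 0],
    [0, 0, 2.5, 0, 0, 0, 0],
    [0, 0, 2.5, 0, 0, 0, 0],
    [0, 0, 2, 0, 0, 0, 0],
    [0, 0, 1.5, 0, 0, 0, 0],
    [0, 0, 0.7, 0, 0, 0, 0],
    [0, 0, 0, 0, 0, 0, 0],
    [0, 0, 0, 0, 0, 0, 0],
  ],
)

```text
clock: 23.5
ee_pos: [0.4135, -0.1464, 0.0416]
orientation: [[-1.0, -0.001, 0.001], [-0.001, 1.0, -0.0], [-0.001, -0.0, -1.0]]
contact_force: [-0.6, -0.2, 0.5]
gripper_width: 1.002
```

servo_tool(
  deltas=[
    [0, 0, 0, 0, 0, 0, 255],
    [0, 0, 0, 0, 0, 0, 255],
    [0, 0, 0, 0, 0, 0, 255],
    [0, 0, 0, 0, 0, 0, 255],
    [0, 0, 0, 0, 0, 0, 255],
    [0, 0, 0, 0, 0, 0, 255],
    [0, 0, 0, 0, 0, 0, 255],
    [0, 0, 0, 0, 0, 0, 255],
  ],
)

```text
clock: 24.3
ee_pos: [0.4136, -0.1468, 0.0426]
orientation: [[-1.0, -0.0, 0.002], [-0.0, 1.0, -0.0], [-0.002, -0.0, -1.0]]
contact_force: [-1.2, 1.0, 6.6]
gripper_width: 0.523
```

servo_tool(
  deltas=[
    [0, 0, -0.5, 0, 0, 0, 255],
    [0, 0, -1.5, 0, 0, 0, 255],
    [0, 0, -2.5, 0, 0, 0, 255],
    [0, 0, -2.5, 0, 0, 0, 255],
    [0, 0, -2.5, 0, 0, 0, 255],
    [0, 0, -2.5, 0, 0, 0, 255],
    [0, 0, -2, 0, 0, 0, 255],
    [0, 0, -1.5, 0, 0, 0, 255],
    [0, 0, -0.8, 0, 0, 0, 255],
    [0, 0, 0, 0, 0, 0, 255],
  ],
)

```text
clock: 25.3
ee_pos: [0.4134, -0.1469, 0.2054]
orientation: [[-1.0, -0.0, 0.002], [-0.0, 1.0, -0.001], [-0.002, -0.001, -1.0]]
contact_force: [0.7, -0.1, -1.2]
gripper_width: 0.518
```

servo_tool(
  deltas=[
    [-0.8, 0.8, 0, 0, 0, 0, 255],
    [-1.6, 1.6, 0, 0, 0, 0, 255],
    [-1.6, 1.6, 0, 0, 0, 0, 255],
    [-1.6, 1.6, 0, 0, 0, 0, 255],
    [-1.6, 1.6, 0, 0, 0, 0, 255],
    [-1.6, 1.6, 0, 0, 0, 0, 255],
    [-1.6, 1.6, 0, 0, 0, 0, 255],
    [-0.8, 0.6, 0, 0, 0, 0, 255],
    [0, 0, 0, 0, 0, 0, 255],
    [0, 0, 0, 0, 0, 0, 255],
    [0, 0, 0, 0, 0, 0, 255],
  ],
)

```text
clock: 26.4
ee_pos: [0.5238, -0.0369, 0.2038]
orientation: [[-1.0, 0.0, -0.001], [0.0, 1.0, -0.0], [0.001, -0.0, -1.0]]
contact_force: [-0.8, -0.1, -2.2]
gripper_width: 0.519
```

Run:
```python
from h import *
f=snap('wrist','w9');s=env.observe();print(s['ee_pos'],s['gripper_width'],s['contact_force'])
p=s['ee_pos'];print(proj(f,[p[0],p[1],p[2]+.037]),proj(f,[.524,-.0362,.004]))
```

```text
[ 0.52390411 -0.03705852  0.20397846] 0.5166974644025076 [-0.0717928   0.10427749 -0.80040506]
[280.13332712 301.29528111] [281.34809096 180.49471614]
```

View pics/w9.png

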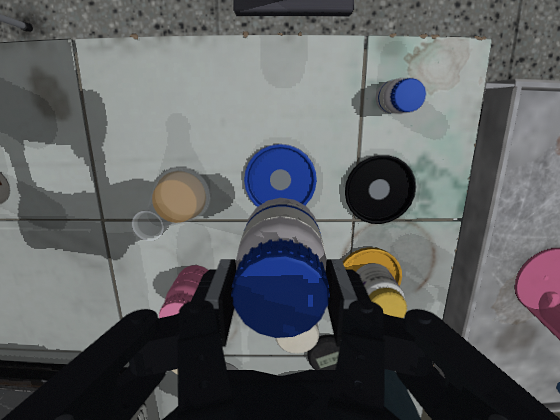

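The blue jar is held upright, cap at (281,293), and the saucer disc is at (280,180). Lowering with +2 mm in x.

servo_tool(
  deltas=[
    [-0.2, 0, 1, 0, 0, 0, 255],
    [0, 0, 2, 0, 0, 0, 255],
    [0, 0, 2.5, 0, 0, 0, 255],
    [0, 0, 2.5, 0, 0, 0, 255],
    [0, 0, 2.5, 0, 0, 0, 255],
    [0, 0, 2, 0, 0, 0, 255],
    [0, 0, 1.5, 0, 0, 0, 255],
    [0, 0, 0.7, 0, 0, 0, 255],
    [0, 0, 0.2, 0, 0, 0, 255],
    [0, 0, 0, 0, 0, 0, 255],
    [0, 0, 0, 0, 0, 0, 255],
    [0, 0, 0, 0, 0, 0, 255],
  ],
)

```text
clock: 27.65
ee_pos: [0.5276, -0.0366, 0.0563]
orientation: [[-1.0, -0.0, 0.002], [-0.0, 1.0, -0.0], [-0.002, -0.0, -1.0]]
contact_force: [-0.7, -0.1, -1.3]
gripper_width: 0.52
```

servo_tool(
  deltas=[
    [0, 0, 0.2, 0, 0, 0, 255],
    [0, 0, 0.2, 0, 0, 0, 255],
    [0, 0, 0.2, 0, 0, 0, 255],
    [0, 0, 0, 0, 0, 0, 255],
    [0, 0, 0, 0, 0, 0, 255],
  ],
)

```text
clock: 28.15
ee_pos: [0.5266, -0.0365, 0.0491]
orientation: [[-1.0, -0.001, -0.0], [-0.001, 1.0, 0.0], [0.0, 0.0, -1.0]]
contact_force: [-0.3, 0.2, -1.0]
gripper_width: 0.519
```

servo_tool(
  deltas=[
    [0, 0, 0.1, 0, 0, 0, 255],
    [0, 0, 0.1, 0, 0, 0, 255],
    [0, 0, 0.1, 0, 0, 0, 255],
    [0, 0, 0, 0, 0, 0, 255],
    [0, 0, 0, 0, 0, 0, 255],
  ],
)

```text
clock: 28.65
ee_pos: [0.5271, -0.0365, 0.0467]
orientation: [[-1.0, -0.001, 0.001], [-0.001, 1.0, -0.0], [-0.001, -0.0, -1.0]]
contact_force: [-1.0, 0.3, 2.4]
gripper_width: 0.516
```

servo_tool(
  deltas=[
    [0, 0, 0.1, 0, 0, 0, 255],
    [0, 0, 0, 0, 0, 0, 255],
    [0, 0, 0, 0, 0, 0, 150],
    [0, 0, 0, 0, 0, 0, 100],
    [0, 0, 0, 0, 0, 0, 50],
    [0, 0, 0, 0, 0, 0, 20],
    [0, 0, 0, 0, 0, 0, 20],
    [0, 0, 0, 0, 0, 0, 20],
    [0, 0, -1, 0, 0, 0, 20],
    [0, 0, -2, 0, 0, 0, 20],
    [0, 0, -3, 0, 0, 0, 0],
    [0, 0, -3, 0, 0, 0, 0],
    [0, 0, -3, 0, 0, 0, 0],
    [0, 0, -3, 0, 0, 0, 0],
    [0, 0, -1, 0, 0, 0, 0],
    [0, 0, 0, 0, 0, 0, 0],
  ],
)

```text
clock: 30.25
ee_pos: [0.5282, -0.0367, 0.2075]
orientation: [[-1.0, -0.001, 0.005], [-0.001, 1.0, -0.001], [-0.005, -0.001, -1.0]]
contact_force: [0.6, 0.1, 1.1]
gripper_width: 0.996
```

Run:
```python
from h import *
f=snap('wrist','w10');s=env.observe();print(s['ee_pos'],s['gripper_width'],s['contact_force'])
print(proj(f,[.524,-.0362,.084]),proj(f,[.524,-.0362,.004]))
```

```text
[ 0.52683058 -0.03649869  0.20557764] 1.0003333598499204 [-0.23129475 -0.19821749  0.39066562]
[281.25328564 193.36474793] [281.21461166 174.88107082]
```

View pics/w10.png

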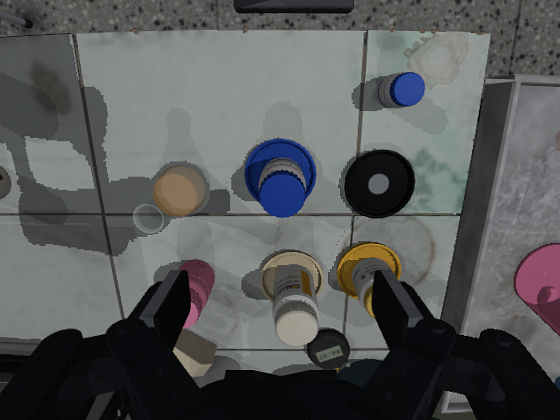

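The blue cap is at (282,194), against an ideal (281,193). Next is the black jar.

servo_tool(
  deltas=[
    [0, -2.5, 0, 0, 0, 0, 0],
    [0, -2.5, 0, 0, 0, 0, 0],
    [0, -2.5, 0, 0, 0, 0, 0],
    [0, -2.5, 0, 0, 0, 0, 0],
    [0, -2.5, 0, 0, 0, 0, 0],
    [0, -2.5, 0, 0, 0, 0, 0],
    [0, -2.5, 0, 0, 0, 0, 0],
    [0, -2.5, 0, 0, 0, 0, 0],
    [0, -2.5, 0, 0, 0, 0, 0],
    [0, -2.5, 0, 0, 0, 0, 0],
    [0, -2.5, 0, 0, 0, 0, 0],
    [0, -2.5, 0, 0, 0, 0, 0],
    [0, -2.5, 0, 0, 0, 0, 0],
    [0, -2.2, 0, 0, 0, 0, 0],
    [0, 0, 0, 0, 0, 0, 0],
    [0, 0, 0, 0, 0, 0, 0],
    [0, 0, 0, 0, 0, 0, 0],
  ],
)

```text
clock: 32.0
ee_pos: [0.5262, -0.382, 0.2036]
orientation: [[-1.0, -0.001, -0.002], [-0.001, 1.0, 0.003], [0.002, 0.003, -1.0]]
contact_force: [0.1, 0.5, -0.2]
gripper_width: 1.002
```

Run:
```python
from h import *
f=snap('wrist','w11');s=env.observe();print(s['ee_pos'],s['gripper_width'],s['q'])
fr=f['frame'];h=cv2.cvtColor(fr,cv2.COLOR_RGB2HSV);c=proj(f,[.5292,-.3834,.07]);print(c)
m=cv2.inRange(h,np.array((0,0,0)),np.array((180,255,55)));k=np.zeros_like(m);cv2.circle(k,tuple(int(x) for x in c),40,255,-1)
cn=max(cv2.findContours(m&k,0,1)[0],key=cv2.contourArea);e=cv2.fitEllipse(cn);print(e,onz(f,*e[0],.07))
```

```text
[ 0.52645929 -0.38198554  0.20409593] 0.9990035035838206 [-6.94794271e-01  3.70383496e-01  1.58031774e+00  3.84127105e-04
  1.19334570e+00 -2.26705107e+00]
[278.72285636 198.93431832]
((276.1024475097656, 196.94961547851562), (41.44477081298828, 41.86418914794922), 8.012466430664062) [ 0.52726577 -0.3858578   0.07      ]
```

View pics/w11.png

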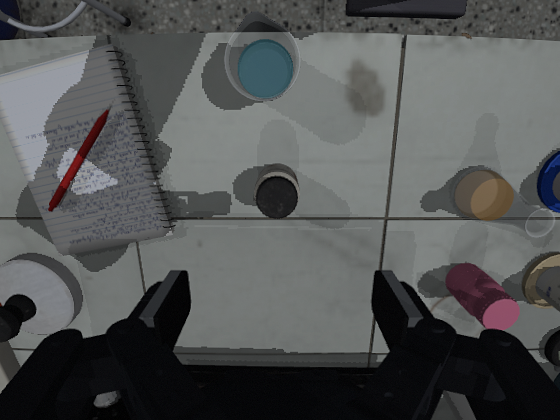

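The black cap is at (276,197), giving about (0.528,-0.385). The beaker at (265,70) is clear.

servo_tool(
  deltas=[
    [-0.1, -0.2, 2, 0, 0, 0, 0],
    [0, 0, 2.5, 0, 0, 0, 0],
    [0, 0, 2.5, 0, 0, 0, 0],
    [0, 0, 2.5, 0, 0, 0, 0],
    [0, 0, 2.5, 0, 0, 0, 0],
    [0, 0, 2.2, 0, 0, 0, 0],
    [0, 0, 1.7, 0, 0, 0, 0],
    [0, 0, 1, 0, 0, 0, 0],
    [0, 0, 0, 0, 0, 0, 0],
    [0, 0, 0, 0, 0, 0, 0],
  ],
)

```text
clock: 33.05
ee_pos: [0.5285, -0.3857, 0.037]
orientation: [[-1.0, -0.001, 0.001], [-0.001, 1.0, -0.001], [-0.001, -0.001, -1.0]]
contact_force: [0.1, -0.2, -0.0]
gripper_width: 0.998
```

servo_tool(
  deltas=[
    [0, 0, 0, 0, 0, 0, 255],
    [0, 0, 0, 0, 0, 0, 255],
    [0, 0, 0, 0, 0, 0, 255],
    [0, 0, 0, 0, 0, 0, 255],
    [0, 0, 0, 0, 0, 0, 255],
    [0, 0, 0, 0, 0, 0, 255],
    [0, 0, 0, 0, 0, 0, 255],
    [0, 0, 0, 0, 0, 0, 255],
  ],
)

```text
clock: 33.85
ee_pos: [0.5289, -0.3862, 0.0379]
orientation: [[-1.0, -0.0, 0.002], [-0.0, 1.0, -0.002], [-0.002, -0.002, -1.0]]
contact_force: [-0.1, 0.8, 6.7]
gripper_width: 0.509
```

servo_tool(
  deltas=[
    [0, 0, -0.5, 0, 0, 0, 255],
    [0, 0, -1.5, 0, 0, 0, 255],
    [0, 0, -2.5, 0, 0, 0, 255],
    [0, 0, -2.5, 0, 0, 0, 255],
    [0, 0, -2.5, 0, 0, 0, 255],
    [0, 0, -2.5, 0, 0, 0, 255],
    [0, 0, -2.5, 0, 0, 0, 255],
    [0, 0, -1.5, 0, 0, 0, 255],
    [0, 0, -1, 0, 0, 0, 255],
    [0, 0, 0, 0, 0, 0, 255],
  ],
)

```text
clock: 34.85
ee_pos: [0.5285, -0.386, 0.2079]
orientation: [[-1.0, -0.001, 0.002], [-0.001, 1.0, -0.002], [-0.002, -0.002, -1.0]]
contact_force: [0.8, -0.8, -1.3]
gripper_width: 0.503
```

servo_tool(
  deltas=[
    [0, 1.2, 0, 0, 0, 0, 255],
    [0, 2.5, 0, 0, 0, 0, 255],
    [0, 3, 0, 0, 0, 0, 255],
    [0, 3, 0, 0, 0, 0, 255],
    [0, 3, 0, 0, 0, 0, 255],
    [-0.2, 3, 0, 0, 0, 0, 255],
    [-0.2, 3, 0, 0, 0, 0, 255],
    [-0.2, 3, 0, 0, 0, 0, 255],
    [-0.2, 3, 0, 0, 0, 0, 255],
    [0, 3, 0, 0, 0, 0, 255],
    [0, 3, 0, 0, 0, 0, 255],
    [0, 3, 0, 0, 0, 0, 255],
    [0, 3, 0, 0, 0, 0, 255],
    [0, 3, 0, 0, 0, 0, 255],
    [0, 2.7, 0, 0, 0, 0, 255],
    [0, 2, 0, 0, 0, 0, 255],
    [0, 1.8, 0, 0, 0, 0, 255],
    [0, 1.0, 0, 0, 0, 0, 255],
    [0, 0, 0, 0, 0, 0, 255],
    [0, 0, 0, 0, 0, 0, 255],
  ],
)

```text
clock: 36.85
ee_pos: [0.5349, 0.0863, 0.2055]
orientation: [[-1.0, -0.001, -0.002], [-0.001, 1.0, -0.001], [0.002, -0.001, -1.0]]
contact_force: [-0.4, -0.3, -1.6]
gripper_width: 0.511
```

Run:
```python
from h import *
f=snap('wrist','w12');s=env.observe();print(s['ee_pos'],s['gripper_width'],s['contact_force'])
p=s['ee_pos'];print(proj(f,[p[0],p[1],p[2]+.032]),proj(f,[.5352,.077,.004]))
```

```text
[0.53518969 0.08593372 0.20571945] 0.5093576151322808 [-0.66469514 -0.44339359 -1.73911934]
[279.52572048 295.06808869] [272.62897769 180.2022142 ]
```

View pics/w12.png

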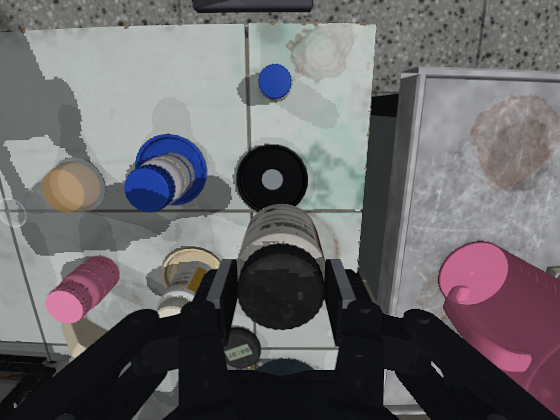

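The black saucer's disc is at (272,179), and y is 9 mm too far because my rows summed high. I'll correct -9 mm in y and +2 mm in x, then lower.

servo_tool(
  deltas=[
    [-0.2, -0.9, 0.5, 0, 0, 0, 255],
    [0, 0, 2, 0, 0, 0, 255],
    [0, 0, 2.5, 0, 0, 0, 255],
    [0, 0, 2.5, 0, 0, 0, 255],
    [0, 0, 2.5, 0, 0, 0, 255],
    [0, 0, 2, 0, 0, 0, 255],
    [0, 0, 1.5, 0, 0, 0, 255],
    [0, 0, 1, 0, 0, 0, 255],
    [0, 0, 0.6, 0, 0, 0, 255],
    [0, 0, 0.2, 0, 0, 0, 255],
    [0, 0, 0, 0, 0, 0, 255],
    [0, 0, 0, 0, 0, 0, 255],
    [0, 0, 0, 0, 0, 0, 255],
  ],
)

```text
clock: 38.2
ee_pos: [0.5384, 0.0777, 0.0541]
orientation: [[-1.0, -0.001, 0.002], [-0.001, 1.0, 0.0], [-0.002, 0.0, -1.0]]
contact_force: [-0.2, -0.0, -1.2]
gripper_width: 0.512
```

servo_tool(
  deltas=[
    [0, 0, 0.2, 0, 0, 0, 255],
    [0, 0, 0.2, 0, 0, 0, 255],
    [0, 0, 0.2, 0, 0, 0, 255],
    [0, 0, 0, 0, 0, 0, 255],
    [0, 0, 0, 0, 0, 0, 255],
  ],
)

```text
clock: 38.7
ee_pos: [0.5375, 0.0775, 0.0471]
orientation: [[-1.0, -0.001, -0.0], [-0.001, 1.0, -0.0], [0.0, -0.0, -1.0]]
contact_force: [-0.2, -0.2, -1.6]
gripper_width: 0.506
```

servo_tool(
  deltas=[
    [0, 0, 0.2, 0, 0, 0, 255],
    [0, 0, 0.1, 0, 0, 0, 255],
    [0, 0, 0.1, 0, 0, 0, 255],
    [0, 0, 0, 0, 0, 0, 255],
    [0, 0, 0, 0, 0, 0, 255],
  ],
)

```text
clock: 39.2
ee_pos: [0.5376, 0.0775, 0.0432]
orientation: [[-1.0, -0.001, -0.0], [-0.001, 1.0, -0.0], [0.0, -0.0, -1.0]]
contact_force: [0.2, -0.1, -0.6]
gripper_width: 0.508
```

servo_tool(
  deltas=[
    [0, 0, 0.1, 0, 0, 0, 255],
    [0, 0, 0.1, 0, 0, 0, 255],
    [0, 0, 0, 0, 0, 0, 255],
    [0, 0, 0, 0, 0, 0, 255],
  ],
)

```text
clock: 39.6
ee_pos: [0.538, 0.0776, 0.0419]
orientation: [[-1.0, -0.001, 0.001], [-0.001, 1.0, -0.0], [-0.001, -0.0, -1.0]]
contact_force: [-0.2, 0.6, 3.5]
gripper_width: 0.511
```

Contact at z = 0.0419, as predicted. Release, rise and back away to one side so the cameras can see.

servo_tool(
  deltas=[
    [0, 0, 0, 0, 0, 0, 150],
    [0, 0, 0, 0, 0, 0, 100],
    [0, 0, 0, 0, 0, 0, 50],
    [0, 0, 0, 0, 0, 0, 20],
    [0, 0, 0, 0, 0, 0, 20],
    [0, 0, 0, 0, 0, 0, 20],
    [0, 0, -1, 0, 0, 0, 20],
    [0, 0, -2, 0, 0, 0, 20],
    [0, 0, -3, 0, 0, 0, 0],
    [0, 0, -3, 0, 0, 0, 0],
    [0, 0, -3, 0, 0, 0, 0],
    [0, 0, -3, 0, 0, 0, 0],
    [0, 0, -2, 0, 0, 0, 0],
    [0, 0, 0, 0, 0, 0, 0],
  ],
)

```text
clock: 41.0
ee_pos: [0.5406, 0.0778, 0.2159]
orientation: [[-1.0, -0.001, 0.009], [-0.001, 1.0, 0.001], [-0.009, 0.001, -1.0]]
contact_force: [0.7, 0.9, 0.1]
gripper_width: 1.004
```

servo_tool(
  deltas=[
    [1, 3, 0, 0, 0, 0, 0],
    [1, 3, 0, 0, 0, 0, 0],
    [1, 3, 0, 0, 0, 0, 0],
    [1, 3, 0, 0, 0, 0, 0],
    [1, 3, 0, 0, 0, 0, 0],
    [1, 3, 0, 0, 0, 0, 0],
    [2, 3, 0, 0, 0, 0, 0],
    [2, 3, 0, 0, 0, 0, 0],
    [2, 3, 0, 0, 0, 0, 0],
    [2, 3, 0, 0, 0, 0, 0],
    [0, 0, 0, 0, 0, 0, 0],
    [0, 0, 0, 0, 0, 0, 0],
  ],
)

```text
clock: 42.2
ee_pos: [0.3964, 0.3773, 0.21]
orientation: [[-1.0, -0.003, -0.001], [-0.003, 1.0, -0.002], [0.001, -0.002, -1.0]]
contact_force: [0.0, 0.0, -0.4]
gripper_width: 1.0
```

Run:
```python
from h import *
f=snap('top','top9');g=snap('scene','scene9');s=env.observe();print(s['clock'],s['ee_pos'],s['contact_force'])
for X in ((.6585,-.0212,.099),(.648,.0755,.07),(.524,-.0362,.084),(.5352,.077,.074)): print(proj(f,X),proj(g,X))
cv2.imwrite('pics/t9c.png',cv2.resize(f['frame'][130:290,130:410][:,:,::-1],None,fx=2.8,fy=2.8,interpolation=cv2.INTER_CUBIC))
cv2.imwrite('pics/s9c.png',cv2.resize(g['frame'][110:310,140:400][:,:,::-1],None,fx=2.9,fy=2.9,interpolation=cv2.INTER_CUBIC))
```

```text
42.3 [0.39746015 0.3765385  0.2104399 ] [ 0.63134432 -0.50997943 -0.43473361]
[215.51013296 148.54955191] [250.07711358 144.39542029]
[173.05487599 157.24517773] [217.58108106 144.84124914]
[222.50887013 212.47524189] [229.66757384 184.13188319]
[170.46981611 208.16535224] [193.81343765 170.15393918]
```

View pics/t9c.png

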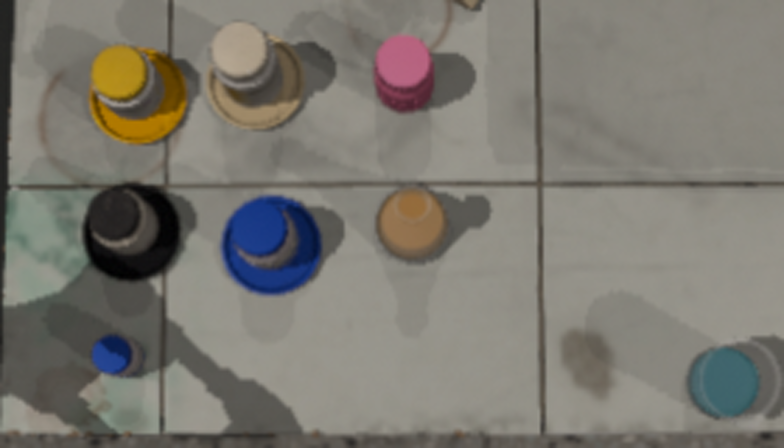

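View pics/s9c.png

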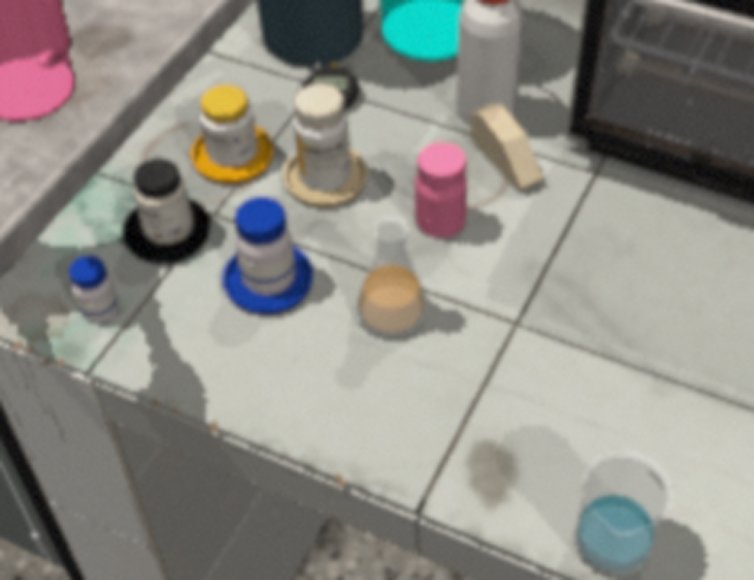

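All four caps project within about 2.5 px of their ideal centres in the top view. From the scene view, every jar is upright inside its rim, and the flask and beaker stand where they were. Handing in.

Run:
```python
from station import env
print(env.job_done())
```

```text
the job is handed in; nothing more can be done
None
```

All four jars are standing in the saucers that match their caps, placed in the order cream, yellow, blue, black. I handed the job in at about 42 s of the 109 s allowed. For blue I took the larger blue-capped jar and left the small blue one and the pink one alone.

- **Placing:** each jar was lowered until it touched the saucer floor (a few newtons, at the expected height) before I let go.
- **Centring:** in the last top picture the cream, yellow and blue caps were within about 1.5 px (3 mm) of saucer centre. Black read about 2.5 px (roughly 5 mm) off there, but only about 1 px off in the scene view. It has about 12 mm of room inside the rim.
- **The rest of the scene:** all four jars look upright, the flask and beaker stand where they were, and the arm is clear of everything with no contact force.
- **One slip:** I overshot 9 mm in y above the black saucer and corrected it before lowering. No other check failed.

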